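Bring the large piping tip to the bay and close the keeper

TASK

Push a spoke of the star handle on the piping tip organiser with a fingertip to turn the carousel, either way round, until the large piping tip stands centred in the pick-up bay, in line with the tongue on the foot; then push the upright post of the keeper arm so that its fork swings fully home round that tip. Take nothing out of the organiser: every piping tip stays standing in its seat, and the other things on the island are left where they are.

Things in the scene. Friction and masses are not known exactly. Their poses are not given: they have to be found in the camera images.
- organiser: Fixed grey plastic foot of the piping tip organiser: disc 240 mm across, 10 mm high. Origin: centre of its underside, on the carousel's axis; its -x axis points to the bay. On it turns a white tray (224 mm across, top face 21 mm above the table), either way, with light friction (about 0.1 N m): it turns only while pushed and stays where it is left.
- hub (a point): Centre of the star handle, on the vertical turning axis of the tray, 108 mm above the table. A steel hub 22 mm thick rises from the tray to a cap 34 mm across (99 to 117 mm high), from which three level spokes stick out, 120 degrees apart.
- spoke0 (a point): Outer end of one of the three equal spokes of the star handle, 70 mm from the axis, on the spoke's centreline 108 mm above the table. The spoke is a steel bar 12 mm thick running straight from the hub to 6 mm past this point; it turns rigidly with the tray. Below the spokes there is free air down to 65 mm above the table.
- spoke1 (a point): Outer end of one of the three equal spokes of the star handle, 70 mm from the axis, on the spoke's centreline 108 mm above the table. The spoke is a steel bar 12 mm thick running straight from the hub to 6 mm past this point; it turns rigidly with the tray. Below the spokes there is free air down to 65 mm above the table.
- spoke2 (a point): Outer end of one of the three equal spokes of the star handle, 70 mm from the axis, on the spoke's centreline 108 mm above the table. The spoke is a steel bar 12 mm thick running straight from the hub to 6 mm past this point; it turns rigidly with the tray. Below the spokes there is free air down to 65 mm above the table.
- seat_large (a point): Centre of the seat of the large tip, on the tray's top face 21 mm above the table, 90 mm from the axis; turns with the tray. The five seats lie 72 degrees apart, each ringed by a 6 mm high collar.
- bay (a point): The pick-up bay: the fixed point over the foot, 90 mm from the axis and 21 mm high, where the large tip must come to stand; a short tongue on the rim of the foot points out radially there, and the fork of the keeper closes round it.
- keeper (a joint): Angle of the keeper arm (rad) about a vertical pivot: 0 = fully closed against its stop, grows as it swings away from the tray, to 0.8. Light friction (0.05 N m), no spring: it stays where it is left. Aluminium arm 12 mm wide, 36 to 48 mm above the table, 160 mm long; at its end two 36 mm prongs, 56 mm apart inside, pass either side of the large tip as it closes.
- keeper_pivot (a point): On the keeper's vertical pivot axis, 100 mm above the table (the pivot itself ends at 50 mm), beside the foot, 177 mm from the carousel's axis.
- keeper_post (a point): Centre of the top of the upright round post on the keeper arm: 14 mm thick, 48 to 101 mm above the table, 70 mm from the pivot. Pushing it towards the tray, square to the line from the pivot, closes the keeper.
- tip_large: The large steel piping tip: a cone 30 mm across the base, 42 mm high, standing loose in its seat, narrow end up. Origin: centre of its underside.
- tip_small1: One of four small steel piping tips: cone 19 mm across the base, 32 mm high, standing loose in its own seat, 90 mm from the axis. Origin: centre of its underside.
- tip_small2: One of four small steel piping tips: cone 19 mm across the base, 32 mm high, standing loose in its own seat, 90 mm from the axis. Origin: centre of its underside.
- tip_small3: One of four small steel piping tips: cone 19 mm across the base, 32 mm high, standing loose in its own seat, 90 mm from the axis. Origin: centre of its underside.
- tip_small4: One of four small steel piping tips: cone 19 mm across the base, 32 mm high, standing loose in its own seat, 90 mm from the axis. Origin: centre of its underside.
- jug: Bystander: white ceramic milk jug, 76 mm across, 95 mm high. Origin: centre of its underside.
- cake_strip: Bystander: black silicone cake strip, stiff and coiled flat, 72 mm across, 30 mm high. Origin: centre of its underside.
- bowl: Bystander: glass mixing bowl, 200 mm across, 90 mm high. Origin: centre of its underside.
- ramekin: Bystander: white ceramic ramekin, 80 mm across, 45 mm high. Origin: centre of its underside.
- cake_tester: Bystander: bamboo cake tester, 190 mm long, lying flat. Origin: centre of its underside (lying: near its middle).
- spatula: Bystander: spatula, lying flat. Origin: centre of its underside (lying: near its middle).
- sugar_jar: Bystander: glass jar with steel cap, 60 mm across, 90 mm high. Origin: centre of its underside.

How it is judged (in metres and radians):
On the way, in this order (a step that is already met when the one before it is completed fails the run):
1. the large tip's seat is turned to the bay (within 8 mm) and left there while the keeper is still open (over 0.4 rad) (horizontal distance between seat_large and bay below 0.008 m and value of joint keeper above 0.4 rad), for 0.3 s.
2. the keeper is swung closed (under 0.06 rad) (value of joint keeper below 0.06 rad), for 0.2 s.
At the end, for the whole second after the job is handed in: The large tip's seat is within 8 mm of the bay, the keeper is closed to under 0.06 rad, carousel and keeper are at rest, and all five tips stand upright (within 0.2 rad) and in their seats (90 mm from the axis within 8 mm, risen by less than 5 mm) (horizontal distance between seat_large and bay below 0.008 m and value of joint keeper below 0.06 rad and velocity of joint keeper between -0.05 and 0.05 rad/s and horizontal distance between tip_large and hub between 0.082 and 0.098 m and height (world z) of each of tip_large, tip_small1, tip_small2, tip_small3, tip_small4 below 0.026 m and horizontal distance between tip_small1 and hub between 0.082 and 0.098 m and horizontal distance between tip_small2 and hub between 0.082 and 0.098 m and horizontal distance between tip_small3 and hub between 0.082 and 0.098 m and horizontal distance between tip_small4 and hub between 0.082 and 0.098 m and angle between each of tip_large, tip_small1, tip_small2, tip_small3, tip_small4's own z axis and vertical below 0.2 rad and distance between tip_large and seat_large below 0.008 m and linear speed of tip_large below 0.01 m/s); the robot touches nothing.
It fails at once if a piping tip is lifted or knocked out of its seat (raised by more than 10 mm, or more than 12 mm nearer to or farther from the axis) (not (horizontal distance between tip_large and hub between 0.078 and 0.102 m and height (world z) of each of tip_large, tip_small1, tip_small2, tip_small3, tip_small4 below 0.031 m and horizontal distance between tip_small1 and hub between 0.078 and 0.102 m and horizontal distance between tip_small2 and hub between 0.078 and 0.102 m and horizontal distance between tip_small3 and hub between 0.078 and 0.102 m and horizontal distance between tip_small4 and hub between 0.078 and 0.102 m)).
It fails at once if a bystander is moved by more than 20 mm (distance of any of jug, cake_strip, bowl, ramekin, cake_tester, spatula, sugar_jar from where it was at the start of the episode above 0.02 m).
It also fails if it takes over 58 s, if anything falls off the work surface, if the arm or the gripper's body presses on something with over 40 N, if the wrist force passes 120 N, or if a joint passes its speed limit or range.

ROBOT

A 6-joint arm with a two-finger parallel gripper is mounted at the origin on the work surface. World frame = base frame: x ahead of the robot, y to its left, z up, the work surface at z = 0. Lengths are in mm, angles in rad, forces in N, time in s.
With the tool pointing down it reaches from about 225 to 875 mm from the base axis. Payload 3.4 kg.
Tool frame: the origin (TCP) lies midway between the tips of the shut fingers; the grasp point (between the pads) lies 19 mm behind it; z points along the fingers, y is the line along which they close (so a half turn about z gives the same grasp; the last joint's range is limited). The gripper opens to 85 mm and grips with 20 to 120 N. Pads are 22 mm wide; open, the fingers measure 114 mm over their backs; the gripper's body (76 mm by 85 mm) begins 54 mm behind the grasp point. The pads swing forward as they close: fully open they stand 13 mm farther back than shut.
Start: joints at [1.049, 0.276, 1.505, -0, 1.361, -0.121], TCP at [224.359, 529.458, 231.328] pointing down, gripper open.
Joint ranges: [-2.89, 2.89], [-0.75, 2.08], [0.22, 2.7], [-1.18, 4.32], [0.11, 2.71], [-2.7, 2.7]. Speed limits (rad/s): [2.57, 2.57, 3.14, 3.14, 3.14, 3.14].

INTERFACE

Orientations are given as [roll, pitch, yaw] about the fixed x, y, z axes, in that order (R = Rz(yaw) Ry(pitch) Rx(roll)).
In Python, from workcell import env gives the robot as it stands.
- The arm moves only by the tool carry_out, never from a script. Its argument "commands" is a list of rows, each an object with "travel": the shift along the world's x, y, z in m, a list of three; "dr": the turn, a rotation vector about the world's x, y, z in degrees, a list of three; "fingers": the opening, from -1 (shut) to 1 (fully open). In form: [{"travel": [dx, dy, dz], "dr": [rx, ry, rz], "fingers": fingers}, ...]. A call has 1 to 8 rows; each row shifts and turns the commanded pose from where the row before left it; what a row does not reach is not made up. A row lasts 1/8 s, in which the tool goes at most 62.5 mm and 10.7 degrees, less where a joint would pass 70% of its speed; a pose out of reach is approached as far as the arm can. A call is refused whole if a number of a shift passes 0.0625 or a number of a turn 10.7, either way. A call with a gripper value outside its range is refused whole. The fingers move at their own pace and stop on an object; "newtons" is the grip in N (left out, the last holds). Time passes only in rows, so rows that do not move let the fingers close. It gives the time, the measured TCP pose, the force, the opening and the grip force at its end, in the units of the state.
- env.get_state(): the state, without advancing time (a new reading comes with each control period).
- env.camera(name): name is "scene" or "side" or "wrist"; returns the picture (420x560x3 uint8, red, green, blue); there is no depth.
- env.camera_params(name): a dict with "fx", "fy", "cx", "cy" (pixels), "world_from_camera" (4x4, takes a point from camera to world coordinates); the wrist camera has in their place "hand_eye" (4x4, takes a point from camera to tool coordinates, whose origin is the TCP and whose axes are the flange's). Camera axes: x right, y up, looking along -z (the intrinsics and any distortion apply to the point x, -y, -z); pixel columns grow to the right and rows downward; lengths in mm; the calibration is good to about 2 mm. A picture is of the moment at which its call begins: read the wrist's pose just before it. camera_params takes no time and is no camera call.
- env.job_done(): hands the job in; it is judged then, once.
The state is a dict: "t": time; "q": joint angles; "joint_vel": joint speeds; "joint_torque": joint torques, N m; "eef_pos": TCP position; "tcp_rot": TCP orientation; "ft_force": force on the tool from outside, world axes, zero at the start; "ft_torque": the same for the moment, N m; "finger_gap": finger opening in mm; "gripper_force": force on a finger pad.
Only numpy, scipy, OpenCV 4.12 (cv2) and the standard library are available. Lean on these libraries where they do the work, as an engineer would, in place of code of your own. Each camera call takes 0.05 s, during which the arm holds its last target. There are 200 camera calls.

## Working session

There is one attempt and no reset: what is moved stays moved. The work goes in short steps, Python scripts to look and compute and a tool call to move; the robot and the scene stay as the last step left them, time stands still between calls to the robot, and variables do not carry over. Pictures are saved under pics/ and viewed, at most 10 in all, crops included, and the job is handed in when it is done.

Besides the shell and the picture viewer there is one more tool, called after ">>>" as a command line: name --argument value ..., lists and objects as JSON in quotes. carry_out: Moves the arm, as the interface text tells. Its arguments: {"type":"object","properties":{"commands":{"type":"array"},"newtons":{"type":"number"}},"required":["commands"]}

```bash
mkdir -p pics; cat > h.py <<'E'
import numpy as np, cv2
from workcell import env
def shot(n,f):
    im=env.camera(n); cv2.imwrite('pics/'+f,cv2.cvtColor(im,cv2.COLOR_RGB2BGR)); return im
E
python3 - <<'E'
from h import *
for n in("scene","side"):
    shot(n,n+"0.png"); p=env.camera_params(n); print(n,{k:(np.round(v,3).tolist()) for k,v in p.items()})
print(env.get_state())
E
```

```text
scene {'fx': 509.286, 'fy': 509.286, 'cx': 274.538, 'cy': 204.582, 'world_from_camera': [[-0.178, -0.636, 0.751, 1635.609], [0.984, -0.111, 0.139, 238.957], [-0.005, 0.764, 0.645, 1028.06], [0.0, 0.0, 0.0, 1.0]]}
side {'fx': 431.915, 'fy': 431.915, 'cx': 276.965, 'cy': 202.412, 'world_from_camera': [[0.836, 0.307, -0.455, 58.259], [-0.549, 0.489, -0.678, -758.661], [0.014, 0.816, 0.577, 749.558], [0.0, 0.0, 0.0, 1.0]]}
{'t': 0.1, 'q': array([ 1.04894576e+00,  2.76506320e-01,  1.50606457e+00, -2.10615671e-04,
        1.36085929e+00, -1.21046227e-01]), 'joint_vel': array([-0.00014483, -0.0002626 , -0.00168513,  0.00072571, -0.0016509 ,
       -0.00049331]), 'joint_torque': array([ 1.51816257e-01, -4.16627133e+01, -2.46958691e+01,  8.78912816e-02,
       -6.18336699e-02,  1.28274437e-02]), 'eef_pos': array([224.15490888, 528.89108364, 230.51770612]), 'tcp_rot': array([-3.13974371e+00, -1.74788410e-05,  2.74083238e+00]), 'ft_force': array([ 0.12699092, -0.63749085,  0.66297695]), 'ft_torque': array([ 0.007347  ,  0.00316261, -0.03505542]), 'gripper_force': 0.0, 'finger_gap': 85.43851091727933}
```

View pics/scene0.png

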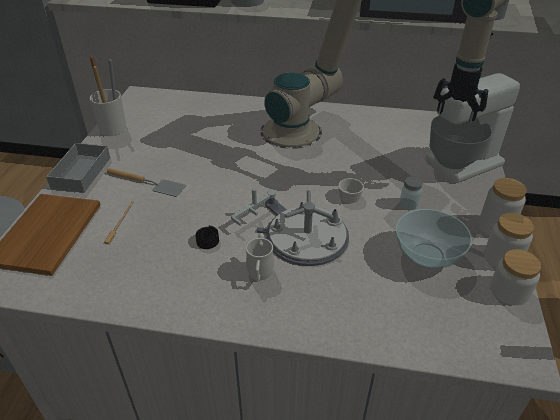

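View pics/side0.png

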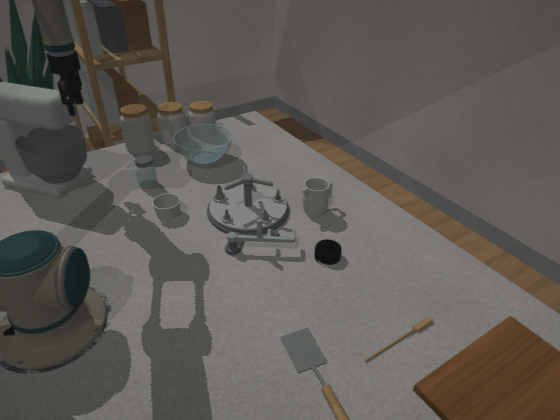

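Scene camera: carousel near (307,233), keeper pointing left at about (250,210), jug at (260,258), ramekin at (350,190). Side camera: carousel near (248,208), keeper at (262,238). I'll enlarge both.

```bash
python3 - <<'E'
import cv2
a=cv2.imread('pics/scene0.png')[170:275,215:365]; cv2.imwrite('pics/sc.png',cv2.resize(a,None,fx=5,fy=5,interpolation=cv2.INTER_CUBIC))
a=cv2.imread('pics/side0.png')[165:265,195:345]; cv2.imwrite('pics/si.png',cv2.resize(a,None,fx=5,fy=5,interpolation=cv2.INTER_CUBIC))
E
```

```text
(no output)
```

View pics/sc.png

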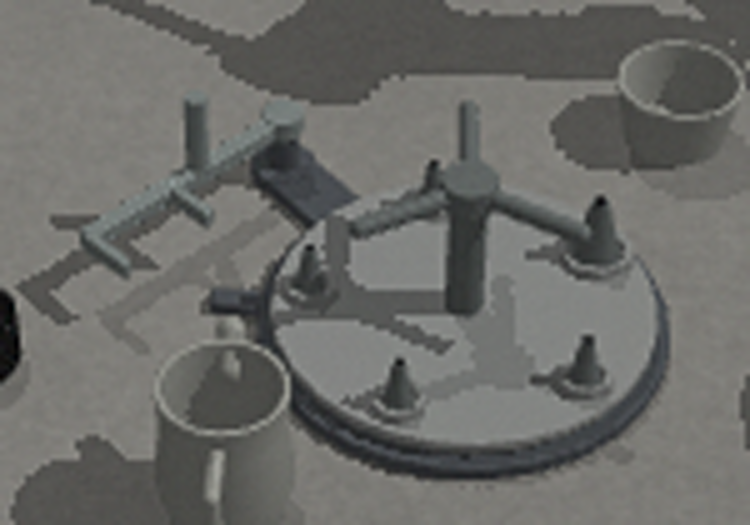

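View pics/si.png

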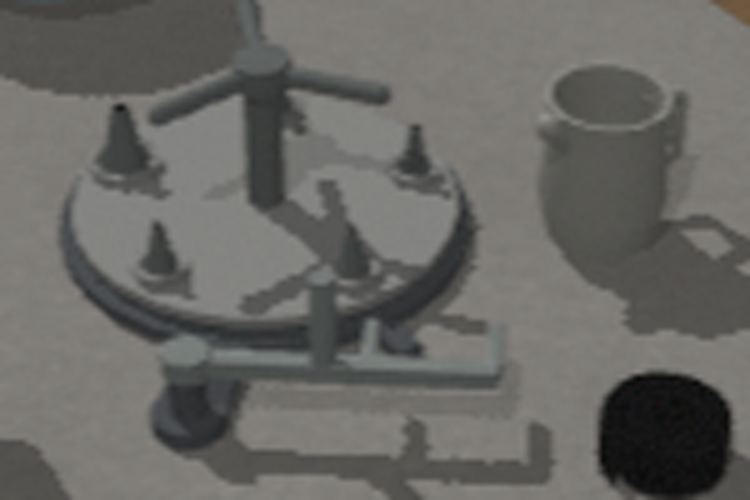

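The crops show clearly the hub cap, spokes, five tips, tongue, keeper pivot, post and prongs in both views. I'll triangulate them.

```bash
cat >> h.py <<'E'
def ray(n,u,v):
    p=env.camera_params(n); T=p["world_from_camera"]
    d=T[:3,:3]@np.array([(u-p["cx"])/p["fx"],-(v-p["cy"])/p["fy"],-1]); return T[:3,3],d/np.linalg.norm(d)
def tri(a,b):
    A=np.zeros((3,3));y=np.zeros(3);R=[ray("scene",*a),ray("side",*b)]
    for o,d in R:
        M=np.eye(3)-np.outer(d,d);A+=M;y+=M@o
    x=np.linalg.solve(A,y); return x,np.linalg.norm((np.eye(3)-np.outer(R[0][1],R[0][1]))@(x-R[0][0]))
def onz(n,uv,z):
    o,d=ray(n,*uv); return (o+d*(z-o[2])/d[2])[:2]
S=lambda u,v:(u/5+215-.4,v/5+170-.4)
D=lambda u,v:(u/5+195-.4,v/5+165-.4)
E
python3 - <<'E'
from h import *
np.set_printoptions(precision=1,suppress=True)
P={'captop117':((471,177),(262,60),117),'large_top63':((600,200),(120,106),63),'large_base21':((597,255),(123,170),21),
'post101':((196,99),(321,273),101),'pivot50':((284,112),(187,350),50),'tongue10':((213,298),(408,343),10),'prong_out42':((125,270),(497,325),42),'prong_in42':((208,218),(372,325),42),'corner':((85,237),(499,377),42),
'spA-L':((468,106),(155,117),108),'spB-R':((357,226),(385,95),108),'spC-U':((588,234),(248,0),108),'spA-U':((468,106),(248,0),108),'spB-L':((357,226),(155,117),108),'spC-R':((588,234),(385,95),108)}
for k,(a,b,z) in P.items():
    x,e=tri(S(*a),D(*b)); print(k,x,round(e,1),onz("scene",S(*a),z),onz("side",D(*b),z))
# tray rim fit via cv2 ellipse-ish: extremes
small={'s':[(310,293),(400,405),(585,380),(432,205)],'d':[(412,172),(352,272),(158,272),(297,130)]}
for p in small['s']: print('s',onz("scene",S(*p),21))
for p in small['d']: print('d',onz("side",D(*p),21))
E
```

```text
captop117 [557.1 135.6 114. ] 0.0 [560.6 135.9] [554.7 131.4]
large_top63 [502.6 206.7  62.4] 1.0 [504.5 206.1] [502.  207.2]
large_base21 [501.2 207.5  17.7] 0.3 [505.3 207.4] [499.1 203.6]
post101 [494.4 -32.9  98.7] 1.8 [499.3 -33.3] [492.4 -33.3]
pivot50 [437.1   7.2  47.9] 0.3 [440.    7.5] [435.9   5.2]
tongue10 [563.6  -9.9   7.1] 3.0 [569.4 -11.1] [560.8  -9.4]
prong_out42 [586.9 -56.6  42.1] 2.0 [588.6 -57.9] [586.4 -54.2]
prong_in42 [532.7 -19.6  40.5] 1.5 [535.8 -20.2] [531.3 -19.4]
corner [563.8 -87.9  41. ] 0.2 [564.7 -87.5] [563.2 -89. ]
spA-L [484.8 125.2 106.7] 0.6 [487.2 125.1] [483.9 124.3]
spB-R [601.3  78.5 107.2] 0.3 [601.9  78.8] [600.7  77. ]
spC-U [587.4 204.  109. ] 0.4 [586.7 203.7] [588.2 206. ]
spA-U [547.7 131.4 157. ] 0.6 [487.2 125.1] [588.2 206. ]
spB-L [514.  100.2  78.3] 47.8 [601.9  78.8] [483.9 124.3]
spC-R [615.6 169.7  88.1] 48.3 [586.7 203.7] [600.7  77. ]
s [567.   46.3]
s [648.1 111.3]
s [610.8 210.2]
s [477.4 105.2]
d [642.4 111.2]
d [561.   47.8]
d [470.3 105. ]
d [607.8 185.7]
```

Hub is about (557.5,135). The spokes lie at 67°, 187° and 307°, the large tip at 128° and the bay at about 272°, so the tray has to turn about +144°. The keeper is open by about 0.67 rad. The spoke at 67° can be pushed counter-clockwise with the shut fingers. First I go above the gap at 7°.

>>> carry_out --commands '[{"travel":[0.03,-0.03,0],"dr":[0,0,0],"fingers":-1},{"travel":[0.05,-0.05,0],"dr":[0,0,0],"fingers":-1},{"travel":[0.05,-0.05,0],"dr":[0,0,0],"fingers":-1},{"travel":[0.055,-0.055,0],"dr":[0,0,0],"fingers":-1},{"travel":[0.055,-0.055,0],"dr":[0,0,0],"fingers":-1},{"travel":[0.055,-0.055,0],"dr":[0,0,0],"fingers":-1},{"travel":[0.05,-0.05,0],"dr":[0,0,0],"fingers":-1},{"travel":[0.043,-0.042,0],"dr":[0,0,0],"fingers":-1}]' --newtons 30

```text
t: 1.1
eef_pos: [563.6, 190.6, 231.0]
tcp_rot: [3.141, -0.001, 2.74]
ft_force: [0.4, -0.4, -0.4]
finger_gap: -0.1
gripper_force: 0.0
```

>>> carry_out --commands '[{"travel":[0,0,0],"dr":[0,0,0],"fingers":-1},{"travel":[0,0,0],"dr":[0,0,0],"fingers":-1}]'

```text
t: 1.35
eef_pos: [561.8, 192.4, 230.7]
tcp_rot: [-3.141, -0.002, 2.74]
ft_force: [0.3, 0.1, -1.2]
finger_gap: 0.1
gripper_force: 0.0
```

>>> carry_out --commands '[{"travel":[0.025,-0.025,0],"dr":[0,0,0],"fingers":-1},{"travel":[0.025,-0.025,0],"dr":[0,0,0],"fingers":-1},{"travel":[0,0,0],"dr":[0,0,0],"fingers":-1},{"travel":[0,0,-0.03],"dr":[0,0,0],"fingers":-1},{"travel":[0,0,-0.03],"dr":[0,0,0],"fingers":-1},{"travel":[0,0,-0.02],"dr":[0,0,0],"fingers":-1},{"travel":[0,0,0],"dr":[0,0,0],"fingers":-1}]'

```text
t: 2.22
eef_pos: [609.7, 144.1, 149.8]
tcp_rot: [-3.14, -0.005, 2.743]
ft_force: [-0.4, 0.5, -0.3]
finger_gap: -0.2
gripper_force: 0.0
```

```bash
python3 - <<'E'
from h import *
print(env.get_state()['eef_pos'])
im=shot("scene","s1.png"); a=cv2.cvtColor(im,cv2.COLOR_RGB2BGR)[110:275,215:365]
b=cv2.cvtColor(shot("side","d1.png"),cv2.COLOR_RGB2BGR)[100:265,195:345]
cv2.imwrite('pics/c1.png',cv2.resize(np.hstack([a,b]),None,fx=2.66,fy=2.66,interpolation=cv2.INTER_CUBIC))
E
```

```text
[609.65447533 144.07260683 149.82873188]
```

View pics/c1.png

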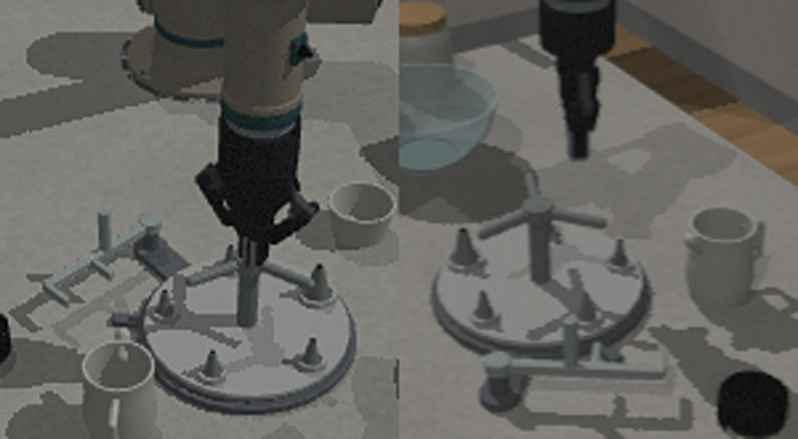

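The picture shows the shut fingers above the gap between the spokes, clear of everything. Next I descend and compute the arc.

>>> carry_out --commands '[{"travel":[0,0,-0.025],"dr":[0,0,0],"fingers":-1},{"travel":[0,0,-0.025],"dr":[0,0,0],"fingers":-1},{"travel":[0,0,-0.01],"dr":[0,0,0],"fingers":-1},{"travel":[0,0,0],"dr":[0,0,0],"fingers":-1}]'

```text
t: 2.82
eef_pos: [612.6, 142.6, 91.8]
tcp_rot: [3.141, 0.0, 2.741]
ft_force: [-0.6, 0.7, 0.3]
finger_gap: 0.5
gripper_force: 0.0
```

```bash
python3 - <<'E'
from h import *
p=env.get_state()['eef_pos'][:2]
for t in list(range(18,179,8)):
    q=np.array([557.5,135])+55*np.array([np.cos(np.radians(t)),np.sin(np.radians(t))]); d=np.round(q-p,0); print(t,d/1000); p=p+d
E
```

```text
18 [-0.003  0.009]
26 [-0.003  0.007]
34 [-0.004  0.007]
42 [-0.004  0.006]
50 [-0.006  0.006]
58 [-0.006  0.004]
66 [-0.007  0.004]
74 [-0.007  0.002]
82 [-0.007  0.002]
90 [-0.008  0.   ]
98 [-0.008 -0.   ]
106 [-0.007 -0.002]
114 [-0.007 -0.002]
122 [-0.007 -0.004]
130 [-0.006 -0.004]
138 [-0.006 -0.006]
146 [-0.005 -0.006]
154 [-0.004 -0.007]
162 [-0.002 -0.007]
170 [-0.002 -0.007]
178 [-0.001 -0.008]
```

>>> carry_out --commands '[{"travel":[-0.003,0.009,0],"dr":[0,0,0],"fingers":-1},{"travel":[-0.003,0.007,0],"dr":[0,0,0],"fingers":-1},{"travel":[-0.004,0.007,0],"dr":[0,0,0],"fingers":-1},{"travel":[-0.004,0.006,0],"dr":[0,0,0],"fingers":-1},{"travel":[-0.006,0.006,0],"dr":[0,0,0],"fingers":-1},{"travel":[-0.006,0.004,0],"dr":[0,0,0],"fingers":-1},{"travel":[-0.007,0.004,0],"dr":[0,0,0],"fingers":-1},{"travel":[-0.007,0.002,0],"dr":[0,0,0],"fingers":-1}]'

```text
t: 3.82
eef_pos: [572.6, 187.4, 91.6]
tcp_rot: [3.141, 0.001, 2.741]
ft_force: [2.8, -1.7, -0.4]
finger_gap: 0.1
gripper_force: 1.2
```

>>> carry_out --commands '[{"travel":[-0.007,0.002,0],"dr":[0,0,0],"fingers":-1},{"travel":[-0.008,0,0],"dr":[0,0,0],"fingers":-1},{"travel":[-0.008,0,0],"dr":[0,0,0],"fingers":-1},{"travel":[-0.007,-0.002,0],"dr":[0,0,0],"fingers":-1},{"travel":[-0.007,-0.002,0],"dr":[0,0,0],"fingers":-1},{"travel":[-0.007,-0.004,0],"dr":[0,0,0],"fingers":-1},{"travel":[-0.006,-0.004,0],"dr":[0,0,0],"fingers":-1},{"travel":[-0.006,-0.006,0],"dr":[0,0,0],"fingers":-1}]'

```text
t: 4.82
eef_pos: [516.2, 171.3, 91.3]
tcp_rot: [3.141, -0.0, 2.741]
ft_force: [2.7, 2.0, -0.3]
finger_gap: 0.1
gripper_force: 1.5
```

>>> carry_out --commands '[{"travel":[-0.005,-0.006,0],"dr":[0,0,0],"fingers":-1},{"travel":[-0.004,-0.007,0],"dr":[0,0,0],"fingers":-1},{"travel":[-0.002,-0.007,0],"dr":[0,0,0],"fingers":-1},{"travel":[-0.002,-0.007,0],"dr":[0,0,0],"fingers":-1},{"travel":[0,0,0],"dr":[0,0,0],"fingers":-1}]'

```text
t: 5.45
eef_pos: [502.2, 143.1, 91.0]
tcp_rot: [-3.139, -0.002, 2.74]
ft_force: [-0.5, 0.9, 0.0]
finger_gap: -0.0
gripper_force: 0.0
```

```bash
python3 - <<'E'
from h import *
p=env.get_state()['eef_pos']; print(p, np.degrees(np.arctan2(p[1]-135,p[0]-557.5)))
a=cv2.cvtColor(shot("scene","s2.png"),cv2.COLOR_RGB2BGR)[170:275,230:350]
b=cv2.cvtColor(shot("side","d2.png"),cv2.COLOR_RGB2BGR)[165:270,195:315]
cv2.imwrite('pics/c2.png',cv2.resize(np.hstack([a,b]),None,fx=3.33,fy=3.33,interpolation=cv2.INTER_CUBIC))
E
```

```text
[502.22186549 143.08337953  90.98213485] 171.68054347692285
```

View pics/c2.png

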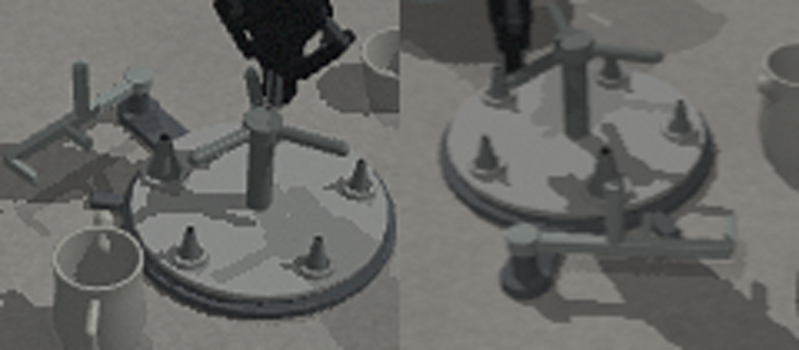

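The large tip, with its top at (165,136) in the scene half and (604,150) in the side half, has come close to the bay. The tongue is at (105,200). I'll compute the remaining angle.

```bash
python3 - <<'E'
from h import *
np.set_printoptions(precision=1,suppress=True)
s=lambda u,v:(u/3.3333+230-.35,v/3.3333+170-.35)
d=lambda u,v:((u-400)/3.3333+195-.35,v/3.3333+165-.35)
H=np.array([557.3,135])
def ang(x,h=H): r=np.array(x[:2])-h; return np.round([np.degrees(np.arctan2(r[1],r[0]))%360,np.hypot(*r)],1)
print('cap',tri(s(263,121),d(573,43)))
for n,a,b in [('large top',(165,136),(604,150)),('spR-scene',(346,150),(661,57)),('spL',(194,160),None),('tongue end',(92,200),(675,232)),('sm1',(360,160),(612,52)),('sm2',(318,237),(681,102)),('sm3',(190,228),None)]:
    if b: x,e=tri(s(*a),d(*b)); print(n,x,round(e,1),ang(x))
hs=onz("scene",s(263,121),117); hd=onz("side",d(573,43),117); print(hs,hd)
for n,z,a in [('large',63,(165,136)),('tong root',10,(128,203)),('tong end',10,(92,200)),('spR',108,(346,150)),('spL',108,(194,160)),('sm1',53,(360,160)),('sm2',53,(318,237)),('sm3',53,(190,228))]:
    x=onz("scene",s(*a),z); print('scene',n,x,ang(x,hs))
for n,z,a in [('large',63,(604,150)),('sm',53,(486,139)),('sm',53,(681,102)),('sp',108,(661,57)),('tong',10,(675,232))]:
    x=onz("side",d(*a),z); print('side',n,x,ang(x,hd))
E
```

```text
cap (array([556.3, 135.5, 110.6]), np.float64(0.8518757753389294))
large top [533.9  48.9  62.2] 1.1 [254.8  89.2]
spR-scene [618.7 170.8  95. ] 50.9 [30.3 71.1]
tongue end [564.5 -10.9   4.8] 1.5 [272.8 146. ]
sm1 [597.8 194.9  82.2] 34.5 [55.9 72.3]
sm2 [645.  162.8  32. ] 39.6 [17.6 92. ]
[564.8 135.7] [551.2 127.8]
scene large [535.9  48.3] [251.8  92. ]
scene tong root [569.6  21.3] [272.4 114.5]
scene tong end [571.3 -10.6] [272.6 146.4]
scene spR [578.9 206.4] [78.7 72.1]
scene spL [612.6  85.6] [313.7  69.3]
scene sm1 [526.7 217.6] [114.9  90.2]
scene sm2 [627.7 191.7] [41.7 84.3]
scene sm3 [635.4  86.6] [325.2  86. ]
side large [533.1  49.4] [257.   80.4]
side sm [465.6 126.1] [181.1  85.6]
side sm [631.8  85.8] [332.5  90.9]
side sp [609.   82.9] [322.2  73.1]
side tong [560.5 -14.4] [273.8 142.5]
```

>>> carry_out --commands '[{"travel":[0,-0.005,0],"dr":[0,0,0],"fingers":-1},{"travel":[0,-0.005,0],"dr":[0,0,0],"fingers":-1},{"travel":[0,-0.005,0],"dr":[0,0,0],"fingers":-1},{"travel":[0,0,0],"dr":[0,0,0],"fingers":-1},{"travel":[0,0,0],"dr":[0,0,0],"fingers":-1}]'

```text
t: 6.18
eef_pos: [503.3, 128.8, 91.3]
tcp_rot: [-3.141, -0.0, 2.741]
ft_force: [-0.9, 0.7, 0.6]
finger_gap: 0.1
gripper_force: 0.0
```

```bash
python3 - <<'E'
from h import *
p=env.get_state()['eef_pos']; print(p, np.degrees(np.arctan2(p[1]-135,p[0]-557.3)))
a=cv2.cvtColor(shot("scene","s3.png"),cv2.COLOR_RGB2BGR)[190:270,240:340]
b=cv2.cvtColor(shot("side","d3.png"),cv2.COLOR_RGB2BGR)[165:245,195:295]
cv2.imwrite('pics/c3.png',cv2.resize(np.hstack([a,b]),None,fx=4,fy=4,interpolation=cv2.INTER_CUBIC))
E
```

```text
[503.28452985 128.79989903  91.2647858 ] -173.45202951754717
```

View pics/c3.png

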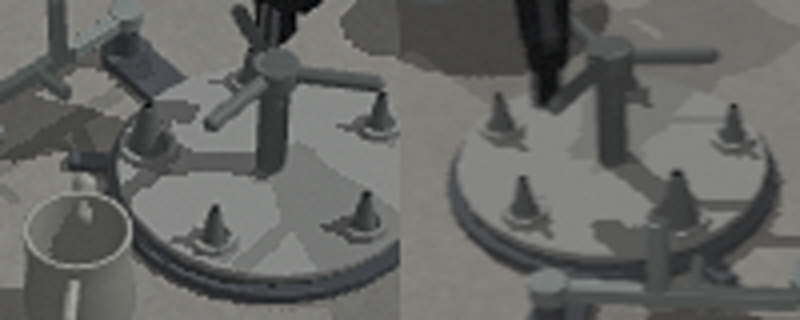

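Large tip top is at (149,102) in the scene half and (678,172) in the side half. It still sits a little short of the tongue at (70–115,162).

```bash
python3 - <<'E'
from h import *
np.set_printoptions(precision=1,suppress=True)
s=lambda u,v:(u/4+240-.4,v/4+190-.4)
d=lambda u,v:((u-400)/4+195-.4,v/4+165-.4)
H=np.array([557.3,135])
def ang(x,h=H): r=np.array(x[:2])-h; return np.round([np.degrees(np.arctan2(r[1],r[0]))%360,np.hypot(*r)],1)
print('cap',tri(s(278,64),d(610,50)))
T=[]
for n,a,b in [('large',(149,102),(678,172)),('s1',(215,207),(733,104)),('s4',(None),None),('spB',(210,125),(714,55)),('s2',(367,192),(638,80)),('s3',(381,92),(500,95))]:
    if b: x,e=tri(s(*a),d(*b)); print(n,x,round(e,1),ang(x))
for n,z,a in [('s1',53,(215,207)),('s2',53,(367,192)),('s3',53,(381,92)),('L',63,(149,102)),('spB',108,(210,125)),('spC',108,(381,84)),('spA',108,(240,10))]: x=onz("scene",s(*a),z);print(n,x,ang(x,H+[3,0]))
for n,z,a in [('s',53,(733,104)),('s',53,(522,178)),('s',53,(500,95)),('L',63,(678,172)),('sp',108,(714,55))]: x=onz("side",d(*a),z);print('side',n,x,ang(x,H-[1.5,1.5]))
E
```

```text
cap (array([557.5, 136.3, 112.1]), np.float64(0.2690323697226358))
large [556.9  45.4  62.9] 0.2 [269.7  89.6]
s1 [643.2 107.2  52.1] 1.0 [342.1  90.3]
spB [620.6  99.1 106.1] 0.7 [330.5  72.8]
s2 [609.  200.9  40.5] 9.2 [51.9 83.8]
s3 [505.1 207.8  52.5] 0.3 [125.6  89.6]
s1 [645.  106.7] [341.5  89.3]
s2 [612.3 207.5] [54.3 89.3]
s3 [506.  207.7] [126.8  90.7]
L [557.2  45.3] [268.   89.7]
spB [623.4  99. ] [330.3  72.7]
spC [561.3 208.7] [89.2 73.7]
spA [497.4 101.4] [208.1  71.3]
side s [642.3 107.4] [343.2  90.4]
side s [470.4 107.9] [196.7  89.1]
side s [504.7 207.6] [124.6  90. ]
side L [556.8  45.6] [270.6  87.9]
side sp [618.9  97.5] [330.3  72.6]
```

Five-fold fit gives large tip at 269.8° and tongue at 272.6°, so about 2.8° (4.4 mm) remain. I push a little more, then back off and rise.

>>> carry_out --commands '[{"travel":[0,-0.0015,0],"dr":[0,0,0],"fingers":-1},{"travel":[0.0005,-0.0015,0],"dr":[0,0,0],"fingers":-1},{"travel":[0,0,0],"dr":[0,0,0],"fingers":-1},{"travel":[0,0,0],"dr":[0,0,0],"fingers":-1}]'

```text
t: 6.78
eef_pos: [504.1, 126.3, 91.3]
tcp_rot: [3.141, 0.0, 2.741]
ft_force: [0.4, 1.7, -0.4]
finger_gap: 0.1
gripper_force: 0.4
```

>>> carry_out --commands '[{"travel":[-0.01,0.015,0],"dr":[0,0,0],"fingers":-1},{"travel":[-0.01,0.02,0],"dr":[0,0,0],"fingers":-1},{"travel":[0,0,0.04],"dr":[0,0,0],"fingers":-1},{"travel":[0,0,0.05],"dr":[0,0,0],"fingers":-1},{"travel":[0,0,0.05],"dr":[0,0,0],"fingers":-1},{"travel":[0,0,0],"dr":[0,0,0],"fingers":-1}]'

```text
t: 7.52
eef_pos: [485.7, 162.5, 235.5]
tcp_rot: [3.137, 0.007, 2.742]
ft_force: [-0.1, 0.4, 0.1]
finger_gap: -0.1
gripper_force: 0.0
```

```bash
python3 - <<'E'
from h import *
print(env.get_state()['eef_pos'])
a=cv2.cvtColor(shot("scene","s4.png"),cv2.COLOR_RGB2BGR)[180:270,225:325]
b=cv2.cvtColor(shot("side","d4.png"),cv2.COLOR_RGB2BGR)[175:265,205:305]
cv2.imwrite('pics/c4.png',cv2.resize(np.hstack([a,b]),None,fx=4,fy=4,interpolation=cv2.INTER_CUBIC))
E
```

```text
[485.71684216 162.45448101 235.5275217 ]
```

View pics/c4.png

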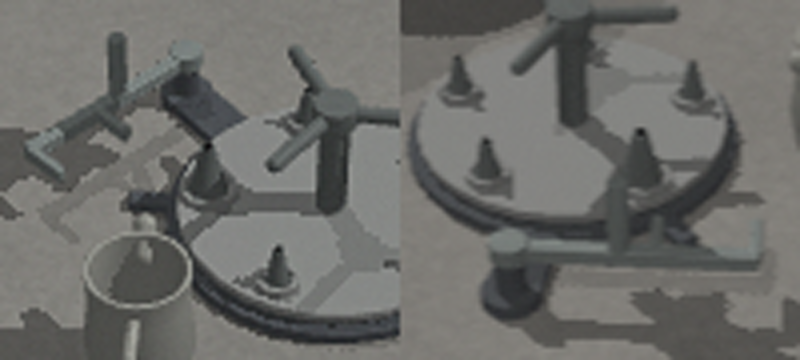

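Fingers clear. Large tip's top is at (208,144) in the scene half and (642,130) in the side half, right beside the tongue. Keeper is still open, with its post top at (117,35) and (619,178).

```bash
python3 - <<'E'
from h import *
np.set_printoptions(precision=1,suppress=True)
s=lambda u,v:(u/4+225-.4,v/4+180-.4)
d=lambda u,v:((u-400)/4+205-.4,v/4+175-.4)
H=np.array([557.3,135])
def ang(x,h=H): r=np.array(x[:2])-h; return np.round([np.degrees(np.arctan2(r[1],r[0]))%360,np.hypot(*r)],1)
for n,a,b in [('large',(208,144),(642,130)),('s1',(278,249),(693,63)),('s4',(308,88),(485,141)),('spB',(272,165),(676,14)),('tong end',(130,203),(697,236)),('post',(117,35),(619,178)),('pivot',(186,47),(507,240)),('corner',(32,151),(762,264)),('prongout',(62,174),(760,224))]:
    x,e=tri(s(*a),d(*b)); print(n,x,round(e,1),ang(x))
print('jug',onz('scene',s(137,267),95))
E
```

```text
large [559.9  45.2  63.6] 0.1 [271.7  89.8]
s1 [644.4 109.3  51.6] 0.8 [343.6  90.8]
s4 [471.4 105.4  51.6] 0.1 [199.   90.9]
spB [621.9 100.  106.7] 0.2 [331.5  73.5]
tong end [569.1 -11.    5.6] 0.7 [274.6 146.5]
post [493.9 -34.  100.9] 0.4 [249.5 180.5]
pivot [435.2   6.2  49.1] 0.7 [226.5 177.4]
corner [564.7 -86.7  39.1] 2.3 [271.9 221.8]
prongout [585.8 -57.4  41.3] 0.3 [278.4 194.5]
jug [721.4  27.3]
```

Large tip at 271.6° against a tongue at about 272.5–273°, centred within 2 mm or so. Next comes the keeper: pivot (436,6.5), post (494,-34), closed post about (506,10). I go outside the post over the top.

>>> carry_out --commands '[{"travel":[0,-0.02,0],"dr":[0,0,5],"fingers":-1},{"travel":[0,-0.034,0],"dr":[0,0,5],"fingers":-1},{"travel":[0,-0.034,0],"dr":[0,0,0],"fingers":-1},{"travel":[0,-0.034,0],"dr":[0,0,0],"fingers":-1},{"travel":[0,-0.034,0],"dr":[0,0,0],"fingers":-1},{"travel":[0,-0.034,0],"dr":[0,0,0],"fingers":-1},{"travel":[-0.004,-0.034,0],"dr":[0,0,0],"fingers":-1},{"travel":[0,-0.014,0],"dr":[0,0,0],"fingers":-1}]'

```text
t: 8.62
eef_pos: [478.6, -77.4, 229.4]
tcp_rot: [3.141, -0.004, 2.913]
ft_force: [-0.1, 0.9, -0.6]
finger_gap: -0.5
gripper_force: 0.0
```

>>> carry_out --commands '[{"travel":[0,0,0],"dr":[0,0,0],"fingers":-1},{"travel":[0,0,0],"dr":[0,0,0],"fingers":-1}]'

```text
t: 8.88
eef_pos: [479.8, -75.6, 230.8]
tcp_rot: [3.141, -0.001, 2.916]
ft_force: [0.6, 0.6, 0.1]
finger_gap: 0.2
gripper_force: 0.0
```

Where it should be. Descend to z≈72.

>>> carry_out --commands '[{"travel":[0.002,0,-0.03],"dr":[0,0,0],"fingers":-1},{"travel":[0,0,-0.04],"dr":[0,0,0],"fingers":-1},{"travel":[0,0,-0.04],"dr":[0,0,0],"fingers":-1},{"travel":[0,0,-0.03],"dr":[0,0,0],"fingers":-1},{"travel":[0,0,-0.018],"dr":[0,0,0],"fingers":-1},{"travel":[0,0,0],"dr":[0,0,0],"fingers":-1}]'

```text
t: 9.62
eef_pos: [481.0, -75.2, 72.1]
tcp_rot: [3.141, -0.004, 2.917]
ft_force: [-0.8, 1.4, -0.7]
finger_gap: 0.1
gripper_force: 0.0
```

>>> carry_out --commands '[{"travel":[0.002,0.007,0],"dr":[0,0,0],"fingers":-1},{"travel":[0.002,0.006,0],"dr":[0,0,0],"fingers":-1},{"travel":[0.002,0.006,0],"dr":[0,0,0],"fingers":-1},{"travel":[0.003,0.005,0],"dr":[0,0,0],"fingers":-1},{"travel":[0.003,0.006,0],"dr":[0,0,0],"fingers":-1},{"travel":[0.003,0.006,0],"dr":[0,0,0],"fingers":-1},{"travel":[0,0,0],"dr":[0,0,0],"fingers":-1}]'

```text
t: 10.5
eef_pos: [496.9, -40.0, 73.2]
tcp_rot: [3.141, -0.001, 2.916]
ft_force: [-0.6, 0.3, 0.1]
finger_gap: 0.2
gripper_force: 0.0
```

>>> carry_out --commands '[{"travel":[0.001,0.006,0],"dr":[0,0,0],"fingers":-1},{"travel":[0.001,0.006,0],"dr":[0,0,0],"fingers":-1},{"travel":[0.001,0.005,0],"dr":[0,0,0],"fingers":-1},{"travel":[0.001,0.004,0],"dr":[0,0,0],"fingers":-1},{"travel":[0,0,0],"dr":[0,0,0],"fingers":-1}]'

```text
t: 11.12
eef_pos: [500.8, -19.1, 73.3]
tcp_rot: [3.141, -0.001, 2.916]
ft_force: [-0.3, -0.4, -0.9]
finger_gap: -0.3
gripper_force: 0.0
```

```bash
python3 - <<'E'
from h import *
s=env.get_state(); print(s['eef_pos'],s['ft_force'])
a=cv2.cvtColor(shot("scene","s5.png"),cv2.COLOR_RGB2BGR)[180:270,225:325]
b=cv2.cvtColor(shot("side","d5.png"),cv2.COLOR_RGB2BGR)[175:265,205:305]
cv2.imwrite('pics/c5.png',cv2.resize(np.hstack([a,b]),None,fx=4,fy=4,interpolation=cv2.INTER_CUBIC))
E
```

```text
[500.78717599 -19.12297594  73.25858226] [-0.31639754 -0.3513499  -0.85718382]
```

View pics/c5.png

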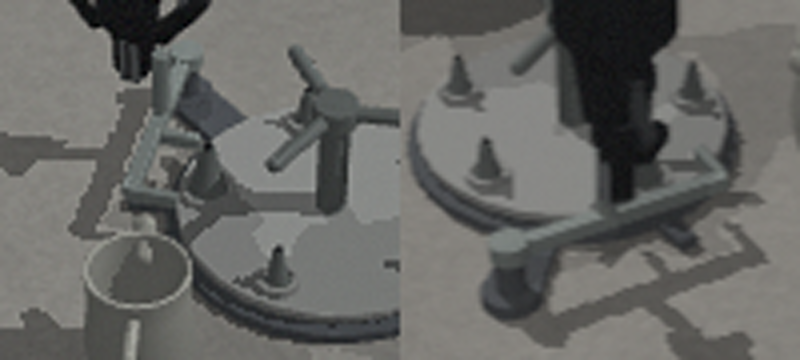

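The keeper has swung most of the way, and its prongs at (185,138) and (160,197) in the scene half lie either side of the tip. I go on in small steps until the stop is felt.

>>> carry_out --commands '[{"travel":[0.001,0.003,0],"dr":[0,0,0],"fingers":-1},{"travel":[0,0.003,0],"dr":[0,0,0],"fingers":-1},{"travel":[0,0,0],"dr":[0,0,0],"fingers":-1}]'

```text
t: 11.6
eef_pos: [502.1, -13.4, 73.3]
tcp_rot: [3.141, 0.0, 2.916]
ft_force: [-0.9, 0.1, 0.6]
finger_gap: 0.3
gripper_force: 0.0
```

>>> carry_out --commands '[{"travel":[0,0.002,0],"dr":[0,0,0],"fingers":-1},{"travel":[0,0,0],"dr":[0,0,0],"fingers":-1}]'

```text
t: 11.85
eef_pos: [502.2, -11.5, 73.4]
tcp_rot: [3.141, 0.0, 2.915]
ft_force: [-0.6, 0.1, -0.7]
finger_gap: 0.2
gripper_force: 0.1
```

>>> carry_out --commands '[{"travel":[0,0.002,0],"dr":[0,0,0],"fingers":-1},{"travel":[0,0,0],"dr":[0,0,0],"fingers":-1}]'

```text
t: 12.1
eef_pos: [502.3, -11.2, 73.4]
tcp_rot: [-3.139, 0.001, 2.917]
ft_force: [-0.2, -5.6, -1.4]
finger_gap: -0.2
gripper_force: 2.9
```

The stop is felt (−5.6 N) at y = −11, just where predicted. A last nudge, then I retract.

>>> carry_out --commands '[{"travel":[0,0.001,0],"dr":[0,0,0],"fingers":-1},{"travel":[0,0,0],"dr":[0,0,0],"fingers":-1},{"travel":[-0.001,-0.006,0],"dr":[0,0,0],"fingers":-1},{"travel":[-0.003,-0.015,0],"dr":[0,0,0],"fingers":-1},{"travel":[-0.003,-0.02,0],"dr":[0,0,0],"fingers":-1},{"travel":[0,0,0.04],"dr":[0,0,0],"fingers":-1},{"travel":[0,0,0.05],"dr":[0,0,0],"fingers":-1},{"travel":[0,0,0.05],"dr":[0,0,0],"fingers":-1}]'

```text
t: 13.1
eef_pos: [494.5, -50.2, 214.6]
tcp_rot: [3.141, -0.001, 2.915]
ft_force: [0.6, 0.7, -1.1]
finger_gap: 0.2
gripper_force: 0.0
```

>>> carry_out --commands '[{"travel":[-0.03,-0.04,0.03],"dr":[0,0,0],"fingers":-1},{"travel":[-0.03,-0.04,0.03],"dr":[0,0,0],"fingers":-1},{"travel":[0,0,0],"dr":[0,0,0],"fingers":-1},{"travel":[0,0,0],"dr":[0,0,0],"fingers":-1}]'

```text
t: 13.6
eef_pos: [434.8, -129.5, 272.9]
tcp_rot: [3.14, -0.0, 2.914]
ft_force: [0.0, 0.5, 0.5]
finger_gap: 0.0
gripper_force: 0.0
```

```bash
python3 - <<'E'
from h import *
a=cv2.cvtColor(shot("scene","s6.png"),cv2.COLOR_RGB2BGR)[180:270,235:335]
b=cv2.cvtColor(shot("side","d6.png"),cv2.COLOR_RGB2BGR)[175:265,205:305]
cv2.imwrite('pics/c6.png',cv2.resize(np.hstack([a,b]),None,fx=4,fy=4,interpolation=cv2.INTER_CUBIC))
E
```

```text
(no output)
```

View pics/c6.png

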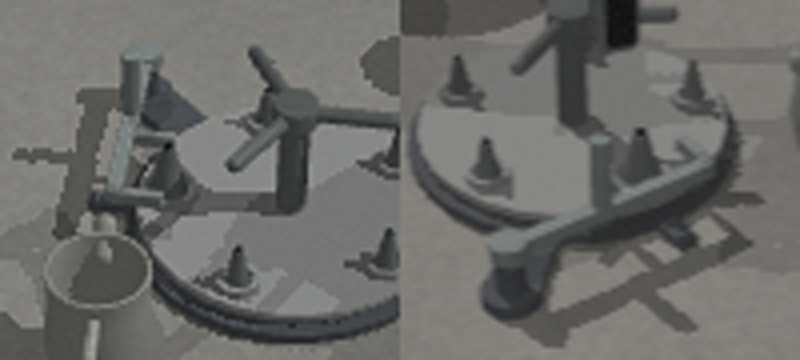

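The fork lies round the large tip, with prongs at (155,138) and (150,197) in the scene half, and all tips are standing. A numeric check before handing in.

```bash
python3 - <<'E'
from h import *
np.set_printoptions(precision=1,suppress=True)
s=lambda u,v:(u/4+235-.4,v/4+180-.4)
d=lambda u,v:((u-400)/4+205-.4,v/4+175-.4)
for n,a,b in [('large',(168,144),(641,130)),('post',(131,50),(600,140)),('prongout',(161,197),(683,145)),('s1',(238,248),(693,63)),('s4',(267,90),(486,141))]:
    print(n,*tri(s(*a),d(*b)))
for n,a in [('prong in end',(177,139)),('prong out end',(161,197)),('corner',(92,200))]: print(n,onz("scene",s(*a),45))
print(onz("side",d(683,145),45),onz("side",d(725,150),45))
E
```

```text
large [559.5  45.4  63.5] 0.43008756174812324
post [504.6   7.7 100.4] 0.3812201996967882
prongout [591.7  44.6  39.8] 1.201878065307006
s1 [644.  109.1  52. ] 0.5676972027906881
s4 [472.5 105.1  50.9] 0.616080080695723
prong in end [532.8  46.9]
prong out end [596.   46.4]
corner [607.5  -1. ]
[588.   37.3] [609.2  17.1]
```

```bash
python3 -c "
from workcell import env
print(env.job_done())"
```

```text
the job is handed in; nothing more can be done
None
```

The large tip stands in the bay, about 3 mm off centre by my measurement (8 mm allowed), and the keeper is closed against its stop. All the tips I could see are still standing, and the job is handed in; no verdict came back.

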